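# Scan a bracket weld with the crack probe and hold it on the chalk line

### The arm

A 6-joint arm with a two-finger parallel gripper is mounted at the origin on a cart in front of the work surface, level with it; the furniture and walls round the work are solid. World frame = base frame: x ahead of the robot, y to its left, z up, the work surface at z = 0. Lengths are in mm, angles in rad, forces in N, time in s.
With the tool pointing down it reaches from about 275 to 1000 mm from the base axis. Payload 8.4 kg.
Tool frame: the origin (TCP) lies at the very end of the fingers, on their centre line; the grasp point (between the pads) lies 19 mm behind it; z points along the fingers, y is the line along which they close (so a half turn about z gives the same grasp; the last joint's range is limited). The gripper opens to 85 mm and grips with 20 to 120 N. Pads are 22 mm wide; open, the fingers measure 114 mm over their backs; the gripper's body (76 mm by 85 mm) begins 54 mm behind the grasp point. The pads swing forward as they close: fully open they stand 13 mm farther back than shut.
Start: joints at [-1.351, 0.353, 1.633, -0, 1.155, -0.002], TCP at [137.489, -609.692, 231.281] pointing down, gripper open.
Joint ranges: [-2.63, 2.63], [-0.92, 2.1], [0.06, 2.66], [-1.3, 4.44], [0, 2.69], [-3.02, 3.02]. Speed limits (rad/s): [2.22, 2.22, 2.79, 3.14, 3.14, 3.14].

### API

Orientations are given as [roll, pitch, yaw] about the fixed x, y, z axes, in that order (R = Rz(yaw) Ry(pitch) Rx(roll)).
In Python, from rig import sensors, grab_frame, camera_params, order gives the robot as it stands. The module is installed in compiled form; this text tells all that it offers.
- The arm moves only by the tool move_arm, never from a script. Its argument "motion" is a list of rows, each a list of 7 numbers: the turn, a rotation vector about the tool's x, y, z in normalised numbers (1 is 360 degrees), then the shift along the tool's x, y, z in a scale on which 1.0 is 600 mm, then the finger opening in m, from 0 to 0.0854. A call has 1 to 8 rows; each row is the pose to reach, as a shift and turn from the pose commanded when the call began, along the tool's axes at that moment; what a row does not reach only later rows make up. A row lasts 1/8 s, in which the tool goes at most 62.5 mm and 10.7 degrees, less where a joint would pass 70% of its speed; a pose out of reach is approached as far as the arm can. No shift or turn number may pass 1 either way. A call with a gripper value outside its range is refused whole. The fingers move at their own pace and stop on an object; "grip_force" is the grip in N (left out, the last holds). Time passes only in rows, so rows that repeat a pose let the fingers close. It gives the time, the measured TCP pose, the force, the opening and the grip force at its end, in the units of the state.
- sensors.sense(): the state, without advancing time (a new reading comes with each control period).
- grab_frame(name): name is "scene" or "top" or "wrist"; returns (picture, depth): 400x640x3 uint8, red, green, blue; 400x640 float32, mm along the optical axis (not along the pixel's ray), 0 where there is no reading.
- camera_params(name): a dict with "camera_matrix" (3x3 intrinsics, pixels), "k1" (the pictures are not rectified: a ray, as slopes to the right and down, at radius r is drawn at 1 + k1 r^2 times it, then the intrinsics apply), "world_from_camera" (4x4, takes a point from camera to world coordinates). Camera axes: x right, y down, z forward; pixel columns grow to the right and rows downward; lengths in mm; the calibration is good to about 2 mm. A picture is of the moment at which its call begins: read the wrist's pose just before it. camera_params takes no time and is no camera call; for the wrist camera it gives the pose at the moment of the call.
- order.sign_off(): hands the job in; it is judged then, once.
The state is a dict: "clock": time; "qpos": joint angles; "qvel": joint speeds; "joint_efforts": joint torques, N m; "eef_pos": TCP position; "tcp_rot": TCP orientation; "contact_force": force on the tool from outside, world axes, zero at the start; "wrist_torque": the same for the moment, N m; "opening": opening from 0.0 (shut) to 1.0 (fully open); "grasp_force": force on a finger pad.
Only numpy, scipy, OpenCV 4.12 (cv2) and the standard library are available. Lean on these libraries where they do the work, as an engineer would, in place of code of your own. Each camera call takes 0.05 s, during which the arm holds its last target. There are 200 camera calls.

### The job

Draw the pen-shaped crack probe straight up out of its dock, set its sprung nose on the left-hand end of the steel bracket's front weld, leaning the probe about 30 degrees from upright towards you so that it points into the corner between foot plate and web, not tipped sideways along the weld, and draw it slowly along the weld to the chalk line, nose lightly pressed in all the way. Finish still holding it there for the reading, at the same lean, the nose on the weld at the chalk line and pressed in about half its 12 mm travel: do not let go or put it back. Never push the nose in to its stop, do not shove the bracket, and leave the other things as they lie.

Things in the scene. Friction and masses are not known exactly. Their poses are not given: they have to be found in the camera images.
- probe: pen-type crack probe standing upright in the dock: black round grip 24 mm thick, with cap 87 mm long, above the shoulder that rests on the dock's top; below it a steel sleeve 15 mm thick, 50 mm long, then the sprung nose, 8 mm thick, out 22 mm unpressed. About 155 g. Origin on the axis at the shoulder, 72 mm from the unpressed tip; z along the axis from nose to cap; turn about z is arbitrary
- nose_tip (a point): outermost point of the nose's round end (ball of 4 mm radius), on the probe's axis; moves with the nose; z as the probe's
- probe_nose (a joint): how far the nose is pushed into the probe, in m: 0 sprung out, 0.012 at its stop. Spring: 2 N at the first touch, 5 N half way in, 8 N at the stop, along the probe's axis
- dock: charging dock fixed to the worktop: upright grey block 70 x 70 mm, 84 mm high, on a black foot 92 x 92 mm, with a round hole in the middle of its top, 17 mm wide and 78 mm deep, in which the probe stands. Origin at the centre of its underside, z up
- bracket: heavy loose bracket, dark steel, 3.6 kg: foot plate 170 (x) x 220 (y) x 12 mm, four bolt holes; upright web along y, 190 long, 10 thick, its top at z 87, front face at x 12; gussets behind. Front weld: straight bead 170 mm along y in the corner of plate and web, face sloping 45 degrees, 9 x 9 mm. Origin centre of underside; x to the back, away from the robot (turned up to 0.25 rad), y left, z up
- weld_start (a point): left-hand end of the front weld, middle of its sloping face (bracket frame x 7.5, y 85, z 16.5 mm). y runs along the weld to the left (the weld lies on the -y side); z is the wanted direction of the probe's z, leaning 30 degrees from upright to the bracket's front; x across the weld
- chalk_spot (a point): where the chalk line crosses the front weld, middle of its sloping face, 105 to 150 mm along the weld from weld_start. The line is white, 3.5 mm wide, drawn over the foot plate up to the weld and on up the web. Axes as at weld_start: y along the weld to the left, z the wanted direction of the probe's z
- ref_block: bystander: small steel reference block 30 x 80 x 14 mm with three fine slots, lying behind the dock; origin at the centre of its underside
- chalk: bystander: stick of white chalk, about 60 mm long and 11 mm thick, lying in front of the bracket; origin under its middle
- pencil: bystander: yellow pencil 174 mm long, 7 mm thick, lying between the dock and the bracket's front; origin under its middle
- pliers: bystander: black-handled pointed pliers 180 mm long, 16 mm thick, lying at the left front; origin at the end of the handles
Not all that is in view belongs to the job. There is more than one size of the dock; the one meant has the size given above.

How it is judged:
By the outcome, as a careful person would: the job done as asked, in the order asked, and still so for the second after the job is handed in, while the arm keeps its last pose, push and grip.
It also fails if it takes over 54 s, if anything falls off the work surface, if the arm or the gripper's body presses on something with over 40 N, if the wrist force passes 120 N, or if a joint passes its speed limit or range.

## Working session

There is one attempt and no reset: what is moved stays moved. The work goes in short steps, Python scripts to look and compute and a tool call to move; the robot and the scene stay as the last step left them, time stands still between calls to the robot, and variables do not carry over. Pictures are saved under pics/ and viewed, at most 10 in all, crops included, and the job is handed in when it is done.

Besides the shell and the picture viewer there is one more tool, called as name(argument=value, ...) on one line, values as JSON. move_arm: Moves the arm, as the interface text tells. Its arguments: {"type":"object","properties":{"motion":{"type":"array","items":{"type":"array","items":{"type":"number"}}},"grip_force":{"type":"number"}},"required":["motion"]}

```bash
mkdir -p pics; cat > h.py <<'E'
import numpy as np, cv2
from rig import sensors, grab_frame, camera_params, order
def snap(n):
    p=camera_params(n); im,d=grab_frame(n); return im,d,p
def ray(p,u,v):
    K=p["camera_matrix"]; K=np.array(K); T=np.array(p["world_from_camera"])
    xd=np.array([(u-K[0,2])/K[0,0],(v-K[1,2])/K[1,1]]); x=xd.copy()
    for _ in range(20): x=xd/(1+p["k1"]*(x@x))
    return T[:3,3],T[:3,:3]@np.array([x[0],x[1],1.])
def onz(p,u,v,z):
    o,d=ray(p,u,v); return o+d*(z-o[2])/d[2]
def depthpt(p,u,v,d):
    o,r=ray(p,u,v); return o+r*d[int(round(v)),int(round(u))]
def proj(p,X):
    T=np.array(p["world_from_camera"]);K=np.array(p["camera_matrix"]); c=T[:3,:3].T@(np.array(X)-T[:3,3]); s=c[:2]/c[2]; s=s*(1+p["k1"]*(s@s))
    return K[0,0]*s[0]+K[0,2],K[1,1]*s[1]+K[1,2]
E
python3 - <<'E'
from h import *
for n in ("scene","top"):
    im,d,p=snap(n); cv2.imwrite(f"pics/{n}0.png",im[:,:,::-1]); np.savez(f"{n}0.npz",im=im,d=d)
    print(n,np.round(p["world_from_camera"],3).tolist(),np.array(p["camera_matrix"]).tolist(),p["k1"])
s=sensors.sense(); print(s)
E
```

```text
scene [[-0.481, -0.457, 0.748, -362.487], [-0.876, 0.274, -0.397, 464.662], [-0.024, -0.847, -0.532, 733.511], [0.0, 0.0, 0.0, 1.0]] [[461.2332683301213, 0.0, 315.87170802597717], [0.0, 461.2332683301213, 191.4432735327721], [0.0, 0.0, 1.0]] -0.012383833471605665
top [[0.029, -0.994, 0.107, 440.814], [-1.0, -0.029, 0.001, 0.44], [0.002, -0.107, -0.994, 1093.314], [0.0, 0.0, 0.0, 1.0]] [[458.0107226322344, 0.0, 318.1317549444945], [0.0, 458.0107226322344, 205.264120925697], [0.0, 0.0, 1.0]] -0.0021941237578625566
{'clock': 0.1, 'qpos': array([-1.35137738e+00,  3.53596483e-01,  1.63410582e+00, -3.00786329e-05,
        1.15520543e+00, -2.42260707e-03]), 'qvel': array([-0.00183221, -0.00160156, -0.00319189, -0.00029314, -0.00013244,
        0.00139159]), 'joint_efforts': array([ 1.60922729e-03, -6.06359982e+01, -3.42819893e+01, -1.77912528e-05,
        3.92338901e-03, -1.65126323e-05]), 'eef_pos': array([ 137.39386154, -609.24194351,  230.6060623 ]), 'tcp_rot': array([-3.14027751e+00,  2.43162712e-05,  2.21853734e-01]), 'contact_force': array([-0.40236178,  0.08040084, -0.14256946]), 'wrist_torque': array([ 0.0250313 , -0.07439783, -0.00887419]), 'grasp_force': 0.0, 'opening': 0.9989283758352208}
```

View pics/scene0.png

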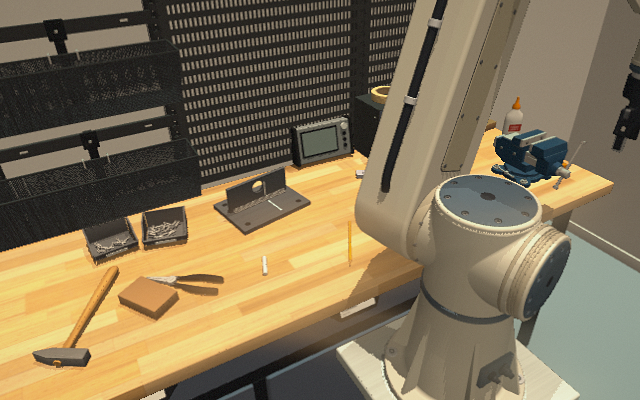

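View pics/top0.png

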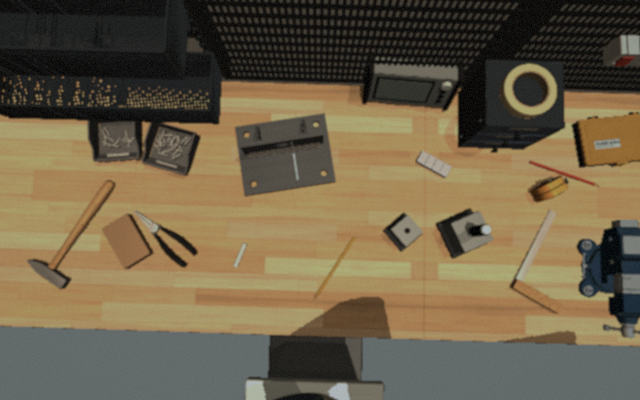

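The top view shows the bracket at about (285,155) with its chalk line at (295,165). The probe in the larger dock is at (465,232) with its cap at (480,230), and the smaller empty dock is at (402,231). The pencil, chalk and ref block are at (335,267), (240,255) and (433,163). Next I'll zoom in on the bracket and dock.

```bash
python3 - <<'E'
from h import *
im=np.load("top0.npz")["im"];d=np.load("top0.npz")["d"]; p=camera_params("top")
a=cv2.resize(im[105:205,225:345],None,fx=5,fy=5,interpolation=cv2.INTER_CUBIC)
b=cv2.resize(im[190:270,430:510],None,fx=2.5,fy=2.5,interpolation=cv2.INTER_CUBIC)
c=np.zeros((500,800,3),np.uint8); c[:,:600]=a; c[:200,600:]=b
c=np.clip(c.astype(float)*1.8,0,255).astype(np.uint8)
cv2.imwrite("pics/crop1.png",c[:,:,::-1])
# height map stats
v,u=np.mgrid[0:400,0:640]
W=np.array([[depthpt(p,x,y,d) for x in range(225,500)] for y in range(100,270)])
np.save("W.npy",W)
def at(x,y): return np.round(W[y-100,x-225],1)
print("table",at(360,200),at(300,240))
for q in [(480,230),(481,229),(455,238),(460,225),(402,231)]: print(q,at(*q))
m=(W[...,2]>150)&(W[...,2]<190); m[:, :200]=0; m[:60]=0
print("cap",m.sum(),np.round(W[m].mean(0),1), np.round(np.median(W[m],0),1))
m=(W[...,2]>76)&(W[...,2]<94); m[:, :205]=0;m[:60]=0
print("dock",m.sum(),np.round(W[m].min(0),1),np.round(W[m].max(0),1))
E
```

```text
table [ 5.743e+02 -9.840e+01 -5.000e-01] [474.1  42.6   1.6]
(480, 230) [ 500.1 -328.7  163. ]
(481, 229) [ 501.8 -328.6  169. ]
(455, 238) [ 486.8 -307.2   64.8]
(460, 225) [ 514.7 -311.6   87.2]
(402, 231) [ 499.3 -189.    60.2]
cap 139 [ 500.9 -336.2  167.3] [ 500.3 -335.9  169.3]
dock 836 [ 455.8 -384.2   76.1] [ 547.  -293.5   93.7]
```

View pics/crop1.png

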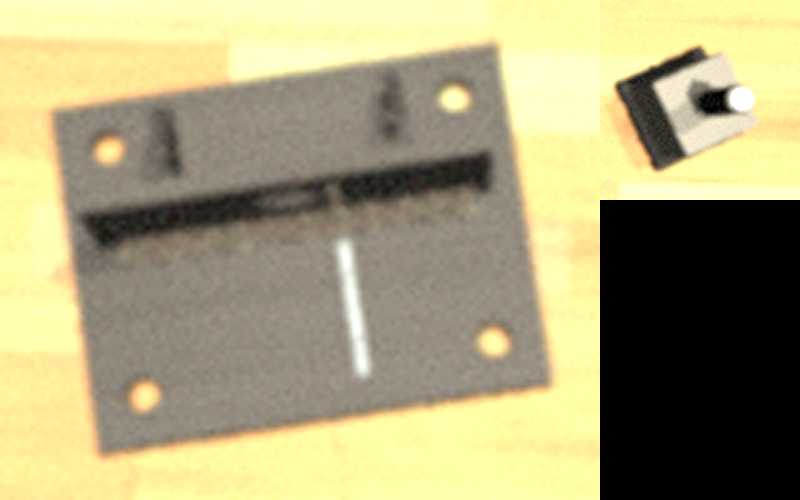

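The crop shows the plate corners at (53,110), (497,43), (552,383) and (100,453), and the chalk line running from (343,240) to (363,376). The probe's light cap top is at (740,98).

```bash
cat >> h.py <<'E'
from scipy.spatial.transform import Rotation as Rn
def rel(pos,rpy):
    """rotvec,shift in tool frame from current measured pose"""
    s=sensors.sense(); R0=Rn.from_euler("xyz",s["tcp_rot"]); R1=Rn.from_euler("xyz",rpy)
    return np.round((R0.inv()*R1).as_rotvec(),4),np.round(R0.inv().apply(np.array(pos)-s["eef_pos"])/1000,4)
E
python3 - <<'E'
from h import *
p=camera_params("top")
f=lambda x,y:(225+(x+.5)/5-.5,105+(y+.5)/5-.5)
C=[onz(p,*f(*q),12) for q in [(53,110),(497,43),(552,383),(100,453)]]
H=[onz(p,*f(*q),12) for q in [(108,150),(455,98),(494,341),(145,396)]]
for c in C:print(np.round(c,1))
n=lambda a,b:np.linalg.norm(a-b)
print("sizes",n(C[0],C[1]),n(C[1],C[2]),n(C[2],C[3]),n(C[3],C[0]),"ctr",np.mean(C,0),np.mean(H,0))
yd=(C[3]-C[2])+(C[0]-C[1]); print("yaw",np.arctan2(-yd[0],yd[1])); yd=(H[3]-H[2])+(H[0]-H[1]); print("yawH",np.arctan2(-yd[0],yd[1]))
print("chalk",[np.round(onz(p,*f(*q),12),1) for q in[(343,240),(363,376)]])
print("cap",[np.round(onz(p,430+(q-600+.5)/2.5-.5,190+98.5/2.5-.5,171),1) for q in(727,740,754)])
im=np.load("top0.npz")["im"].astype(int)
print(im[224:236,474:496].sum(2)//3)
print(rel([501,-336,250],[np.pi,0,0.15]))
E
```

```text
[742.7 208.   12. ]
[782.4  -5.8  12. ]
[616.2 -36.7  12. ]
[576.2 177.5  12. ]
sizes 217.42754253530205 168.97582480668336 217.8943802245597 169.2327986689857 ctr [679.37545512  85.7227189   12.        ] [679.51861356  85.75594274  12.        ]
yaw 0.1840692181515824
yawH 0.18489340974240048
chalk [array([682.8,  65.5,  12. ]), array([617. ,  53.6,  12. ])]
cap [array([ 501.8, -326.9,  171. ]), array([ 502.1, -337.4,  171. ]), array([ 502.5, -348.7,  171. ])]
[[ 94 105 108 108 106 106  94  81  78  88 104 112 123 130 133 133 136 138
  134 137 138 135]
 [ 66  68  70  68  63  59  51  58  80 105 130 145 153 152 150 142 134 132
  134 132 134 136]
 [ 32  36  29  31  23  16  34  70 107 140 160 172 173 172 168 157 142 132
  132 132 133 135]
 [ 12   7   3   0   0   8  42  88 127 161 175 178 180 175 174 170 153 135
  133 133 135 133]
 [ 12   0   5   2   1  22  54  98 141 171 180 177 180 179 176 173 161 143
  136 134 135 137]
 [  3   7   4   4   0  15  56 104 145 175 181 182 182 178 177 174 165 149
  136 135 135 134]
 [  3  10   0  12   5  20  49  96 145 170 180 183 182 177 177 177 165 149
  136 131 131 132]
 [ 12   8  10  15   0  18  38  88 130 164 178 180 181 179 178 171 160 142
  130 131 129 127]
 [  8   0   1   3   0   9  33  69 110 138 162 172 176 178 170 162 143 134
  130 127 129 130]
 [  2   5   1   7   5   1  16  41  76  98 132 147 160 159 152 138 130 127
  128 133 130 132]
 [  1   3   8  18  17  20  18  28  48  72  93 115 122 124 126 121 124 126
  128 132 131 132]
 [ 35  36  37  40  45  52  52  60  72  79  90  99 102 107 112 120 126 127
  130 132 132 133]]
(array([-0.0013,  0.0001,  0.0719]), array([ 0.4148, -0.1866, -0.0192]))
```

The rows are not in the units I measure in: shifts go in shares of 600 mm and turns go in shares of 360 degrees. I convert before sending: 0.415 m / 0.6 = 0.6917, -0.06 m / 0.6 = -0.1, 0.038 rad / 6.2832 = 0.006.

move_arm(motion=[[0,0,0.0008,0.0833,-0.0333,-0.0133,0.0854],[0,0,0.0016,0.175,-0.075,-0.0267,0.0854],[0,0,0.0024,0.2667,-0.1167,-0.04,0.0854],[0,0,0.0032,0.3583,-0.1583,-0.0533,0.0854],[0,0,0.004,0.45,-0.2,-0.0667,0.0854],[0,0,0.0048,0.5417,-0.2417,-0.08,0.0854],[0,0,0.0054,0.625,-0.28,-0.09,0.0854],[0,0,0.006,0.6917,-0.31,-0.1,0.0854]])

```text
clock: 1.1
eef_pos: [502.9, -335.2, 291.2]
tcp_rot: [-3.141, 0.0, 0.185]
contact_force: [-0.7, -0.5, -1.1]
opening: 1.001
grasp_force: 0.0
```

```bash
python3 - <<'E'
from h import *
im,d,p=snap("wrist"); cv2.imwrite("pics/w1.png",im[:,:,::-1]); np.savez("w1.npz",im=im,d=d)
s=sensors.sense(); print(s["clock"],s["eef_pos"],s["tcp_rot"],s["qpos"])
T=np.array(p["world_from_camera"]);print(np.round(T,3).tolist())
R=Rn.from_euler("xyz",s["tcp_rot"]); print(R.inv().apply(T[:3,3]-s["eef_pos"]), R.inv().apply(T[:3,2]))
print(proj(p,[502,-337.5,171]))
E
```

```text
1.15 [ 506.57328965 -332.79009208  292.00951683] [-3.14072869 -0.00326946  0.18556886] [-0.58535432  0.27198252  1.60882971  0.00304461  1.2590387   0.79894038]
[[0.184, -0.943, -0.278, 572.423], [-0.983, -0.177, -0.051, -321.723], [-0.001, 0.282, -0.959, 432.692], [0.0, 0.0, 0.0, 1.0]]
[  67.22105909    1.15159488 -140.46467738] [-2.85421422e-01  1.45119335e-04  9.58402103e-01]
(np.float64(324.12822920588945), np.float64(194.35704383636164))
```

View pics/w1.png

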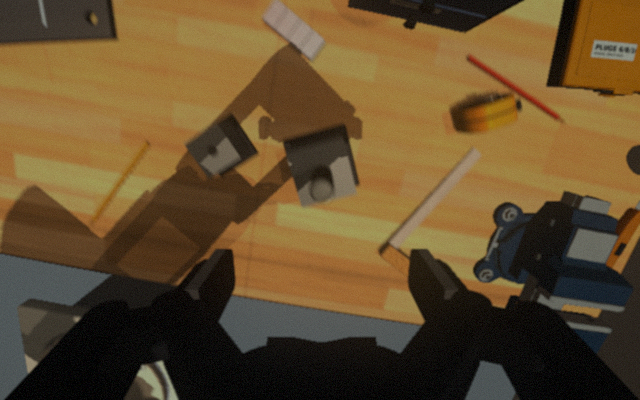

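The wrist view shows the cap at about (319,183), the meant dock around (320,165) and the small dock at (222,145). The arm was still moving, so I'll settle and measure again.

move_arm(motion=[[0,0,0,0,0,0,0.0854],[0,0,0,0,0,0,0.0854]])

```text
clock: 1.4
eef_pos: [500.5, -337.4, 290.8]
tcp_rot: [-3.141, 0.001, 0.183]
contact_force: [-0.2, -0.3, -0.5]
opening: 1.0
grasp_force: 0.0
```

```bash
python3 - <<'E'
from h import *
im,d,p=snap("wrist"); np.savez("w2.npz",im=im,d=d)
s=sensors.sense(); print(s["clock"],s["eef_pos"],s["tcp_rot"])
print(proj(p,[502,-337.5,171]),np.array(p["camera_matrix"]).tolist(),p["k1"])
W=np.array([[depthpt(p,x,y,d) for x in range(270,370)] for y in range(110,225)])
m=(W[...,2]>164)&(W[...,2]<178)
v,u=np.nonzero(m); print("capdepth",m.sum(),u.mean()+270,v.mean()+110,W[m].mean(0), onz(p,u.mean()+270,v.mean()+110,171))
m=(W[...,2]>78)&(W[...,2]<92)
pts=W[m][:,:2].astype(np.float32); print("dock",m.sum(),cv2.minAreaRect(pts))
c=cv2.resize(im[110:220,270:370],None,fx=5,fy=5,interpolation=cv2.INTER_CUBIC)
c=np.clip(c.astype(float)*1.8,0,255).astype(np.uint8)
cv2.imwrite("pics/w2c.png",c[:,:,::-1])
E
```

```text
1.45 [ 500.35496778 -337.56624397  290.90712096] [-3.14122620e+00  8.26518324e-04  1.82785490e-01]
(np.float64(322.304921105538), np.float64(191.49147143203297)) [[296.5967916012908, 0.0, 321.18261233719954], [0.0, 296.5967916012908, 199.47295776932708], [0.0, 0.0, 1.0]] -0.03628300114841977
capdepth 437 321.5194508009153 190.44164759725402 [ 502.12851278 -336.74849434  168.32205521] [ 502.84094555 -336.61557606  171.        ]
dock 2625 ((500.980224609375, -337.0079650878906), (70.4581527709961, 70.23684692382812), 25.576419830322266)
```

View pics/w2c.png

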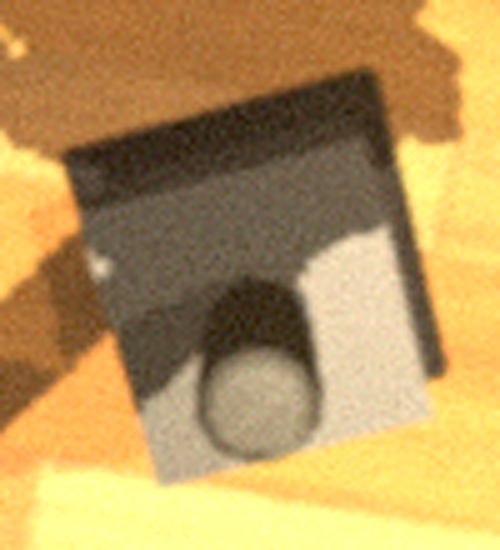

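The crop shows the cap's top centred on (321.6,190). The 70.4 x 70.2 mm dock top is centred at (501,-337) at the right height, so this is the dock meant. Now I'll descend and grip.

Scaled: 0.181 m / 0.6 = 0.3017, 0.0016 m / 0.6 = 0.0027.

move_arm(motion=[[0,0,0,0.0027,0,0.0833,0.0854],[0,0,0,0.0027,0,0.1667,0.0854],[0,0,0,0.0027,0,0.2333,0.0854],[0,0,0,0.0027,0,0.275,0.0854],[0,0,0,0.0027,0,0.3017,0.0854],[0,0,0,0.0027,0,0.3017,0.0854]])

```text
clock: 2.2
eef_pos: [502.0, -336.9, 109.5]
tcp_rot: [-3.14, 0.001, 0.183]
contact_force: [0.1, -0.2, -0.5]
opening: 1.002
grasp_force: 0.0
```

move_arm(motion=[[0,0,0,0,0,0,0.05],[0,0,0,0,0,0,0.03],[0,0,0,0,0,0,0.015],[0,0,0,0,0,0,0.01],[0,0,0,0,0,0,0.01],[0,0,0,0,0,0,0.01]], grip_force=70)

```text
clock: 2.95
eef_pos: [503.3, -336.8, 111.1]
tcp_rot: [3.141, -0.001, 0.184]
contact_force: [-0.4, 0.4, 5.8]
opening: 0.261
grasp_force: 68.2
```

Scaled: -0.12 m / 0.6 = -0.2, -0.1 m / 0.6 = -0.1667.

move_arm(motion=[[0,0,0,0,0,-0.01,0.01],[0,0,0,0,0,-0.0267,0.01],[0,0,0,0,0,-0.05,0.01],[0,0,0,0,0,-0.0767,0.01],[0,0,0,0,0,-0.1033,0.01],[0,0,0,0,0,-0.13,0.01],[0,0,0,0,0,-0.1667,0.01],[0,0,0,0,0,-0.2,0.01]])

```text
clock: 3.95
eef_pos: [503.0, -336.7, 231.8]
tcp_rot: [3.141, -0.0, 0.184]
contact_force: [-0.2, 0.6, -1.4]
opening: 0.264
grasp_force: 68.5
```

```bash
python3 - <<'E'
from h import *
s=sensors.sense();print(s["clock"],s["eef_pos"],s["tcp_rot"],s["opening"],s["grasp_force"],s["contact_force"])
im,d,p=snap("wrist"); im2,d2,p2=snap("top")
c=np.vstack([im[150:400],im2[150:350]])
c=np.clip(c.astype(float)*1.8,0,255).astype(np.uint8)
cv2.imwrite("pics/lift.png",c[:,:,::-1])
R=Rn.from_euler("xyz",[np.pi,0,.184]);
print("proj shoulder/tip if straight",[np.round(proj(p,s["eef_pos"]+np.array([0,0,-z])),1) for z in(26,98)])
# wanted poses
Rb=Rn.from_euler("z",.184).as_matrix(); O=np.array([679.4,85.7,0])
ws=O+Rb@[7.5,85,16.5]; print("weld_start",ws)
for q in [(682.8,65.5,12),(617,53.6,12)]: print("chalk in bracket",Rb.T@(np.array(q)-O))
E
```

```text
3.95 [ 502.97981361 -336.6812699   231.79380647] [ 3.14128826e+00 -3.13263353e-04  1.83771053e-01] 0.2635872176754874 68.51792693138123 [-0.2315604   0.59259318 -1.42683616]
proj shoulder/tip if straight [array([322. , 233.5]), array([321.8, 200. ])]
weld_start [671.22149983 170.63740127  16.5       ]
chalk in bracket [ -0.35325581 -20.48109397  12.        ]
chalk in bracket [-67.21979816 -20.14121981  12.        ]
```

View pics/lift.png

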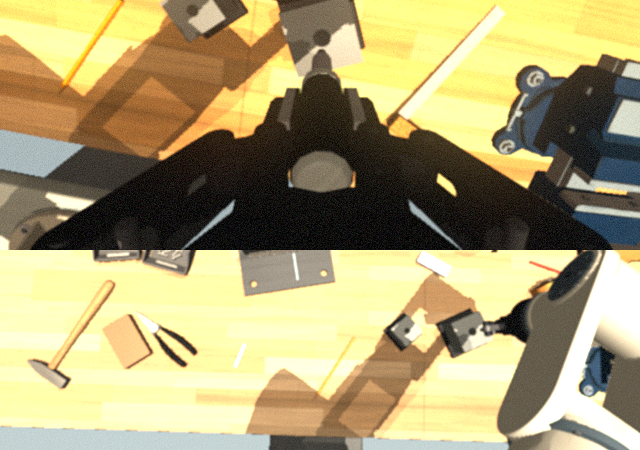

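The nose tip shows at (321,202) in the full wrist frame against a predicted (321.8,200), so the probe sits straight in the grip. The dock is empty. The chalk is 105 mm along the weld, which fits the given range.

```bash
cat >> h.py <<'E'
YAW=.184; O=np.array([679.4,85.7,0]); L=99.
def tcp(bp,off,lean=.5236,O=O,yaw=YAW,L=L):
    R=Rn.from_euler("xyz",[np.pi,-lean,yaw]); Rb=Rn.from_euler("z",yaw).as_matrix()
    return O+Rb@np.array(bp)-(L+off)*R.as_matrix()[:,2], R.as_euler("xyz")
E
python3 - <<'E'
from h import *
t=tcp([7.5,85,16.5],60); print(t, rel(*t))
E
```

```text
(array([593.06331748, 156.09177174, 154.19794186]), array([ 3.14159265, -0.5236    ,  0.184     ])) (array([0.003 , 0.5205, 0.0006]), array([ 0.1774, -0.4692,  0.0781]))
```

Scaled: -0.405 m / 0.6 = -0.675, -0.355 m / 0.6 = -0.5917, 0.5 rad / 6.2832 = 0.0796.

move_arm(motion=[[0,0.0064,0,0.02,-0.05,0,0.01],[0,0.0159,0,0.05,-0.1333,0,0.01],[0,0.0271,0,0.0833,-0.225,0,0.01],[0,0.0382,0,0.1167,-0.3167,0.0083,0.01],[0,0.0493,0,0.1583,-0.4083,0.025,0.01],[0,0.0605,0,0.2,-0.5,0.0417,0.01],[0,0.0716,0,0.2333,-0.5917,0.0583,0.01],[0,0.0796,0,0.2667,-0.675,0.075,0.01]])

```text
clock: 5.05
eef_pos: [585.4, 92.7, 184.6]
tcp_rot: [-3.141, -0.501, 0.184]
contact_force: [1.6, -1.4, -1.9]
opening: 0.266
grasp_force: 68.6
```

```bash
python3 - <<'E'
from h import *
t=tcp([7.5,60,16.5],60); print(t, rel(*t)); s=sensors.sense(); print(s["eef_pos"],s["tcp_rot"],s["qpos"])
E
```

```text
(array([597.63740511, 131.5137791 , 154.19794186]), array([ 3.14159265, -0.5236    ,  0.184     ])) (array([-0.0008,  0.0225, -0.0003]), array([ 0.0022, -0.0359,  0.0359]))
[585.41105489  92.65334558 184.58036901] [-3.14059377 -0.50108065  0.18362017] [0.14241988 0.16658989 2.12171977 0.06012533 0.3531826  1.47823326]
```

Scaled: -0.036 m / 0.6 = -0.06, -0.02 m / 0.6 = -0.0333, 0.022 rad / 6.2832 = 0.0035.

move_arm(motion=[[0,0.0035,0,0.0033,-0.0333,0.02,0.01],[0,0.0035,0,0.0033,-0.06,0.0333,0.01],[0,0.0035,0,0.0033,-0.06,0.0333,0.01],[0,0.0035,0,0.0033,-0.06,0.0333,0.01]])

```text
clock: 5.55
eef_pos: [590.6, 127.9, 168.6]
tcp_rot: [3.141, -0.521, 0.184]
contact_force: [0.7, 0.1, -2.0]
opening: 0.263
grasp_force: 68.8
```

```bash
python3 - <<'E'
from h import *
im,d,p=snap("wrist"); np.savez("w3.npz",im=im,d=d)
s=sensors.sense(); print(s["clock"],s["eef_pos"],s["tcp_rot"],s["qpos"],s["contact_force"])
R=Rn.from_euler("xyz",s["tcp_rot"]).as_matrix()
Rb=Rn.from_euler("z",YAW).as_matrix()
print("tip",np.round(s["eef_pos"]+99*R[:,2],1),proj(p,s["eef_pos"]+99*R[:,2]))
for q in [(-85,110,12),(-85,-110,12),(85,110,12),(85,-110,12),(7.5,85,16.5),(7.5,-20.4,16.5),(-67,-20.4,12),(7.5,-85,16.5),(12,95,87),(12,-95,87)]: print(q,np.round(proj(p,O+Rb@np.array(q)),1))
c=np.clip(im.astype(float)*1.8,0,255).astype(np.uint8)
cv2.imwrite("pics/w3.png",c[:,:,::-1])
E
```

```text
5.6 [590.81456549 127.63754828 168.82108707] [ 3.14156261 -0.52189844  0.18331859] [ 0.2209307   0.2074742   2.12672872 -0.06651408  0.28639731  1.66721746] [-0.50665076  0.58805875 -0.61530368]
tip [639.3 136.6  83. ] (np.float64(322.171228716846), np.float64(198.6374431304843))
(-85, 110, 12) [271.3 266.2]
(-85, -110, 12) [481.6 265.6]
(85, 110, 12) [277.1 117.6]
(85, -110, 12) [463.5 118.3]
(7.5, 85, 16.5) [296.7 179.6]
(7.5, -20.4, 16.5) [393.  179.7]
(-67, -20.4, 12) [395.9 248.7]
(7.5, -85, 16.5) [451.3 179.8]
(12, 95, 87) [278.8 150.4]
(12, -95, 87) [495.7 151. ]
```

View pics/w3.png

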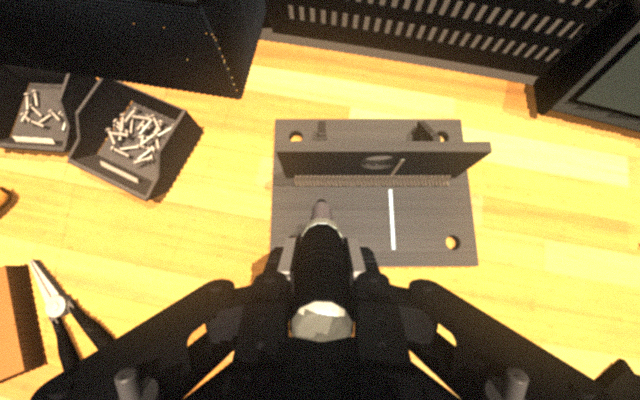

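The wrist view shows the plate corners near (273,121), (463,120) and (477,264), and the weld from about (295,182) to (450,183). The chalk line meets the weld near (391,188) and the nose tip is at (321,201). I'll zoom in on the weld for exact pixels.

```bash
python3 - <<'E'
from h import *
im=np.load("w3.npz")["im"]
c=cv2.resize(im[110:210,265:425],None,fx=5,fy=5,interpolation=cv2.INTER_CUBIC)
c2=cv2.resize(im[130:275,430:500],None,fx=3,fy=3,interpolation=cv2.INTER_CUBIC)
c=np.clip(c.astype(float)*2.6,0,255).astype(np.uint8)
cv2.imwrite("pics/w3c.png",c[:,:,::-1])
E
```

```text
(no output)
```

View pics/w3c.png

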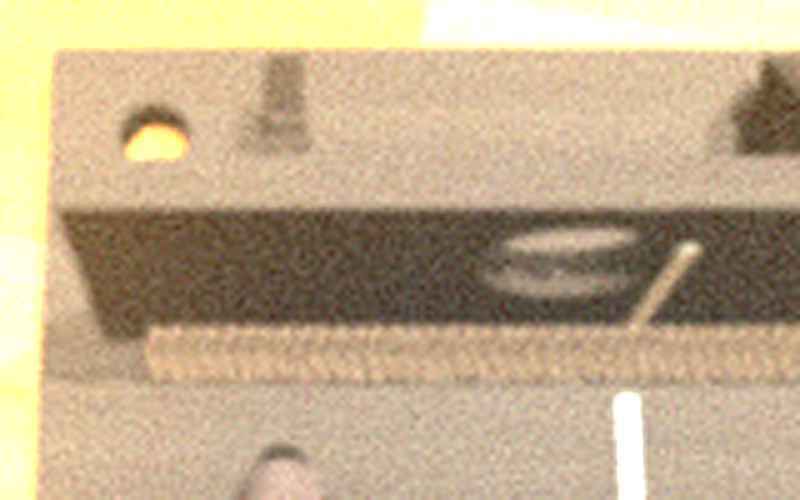

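The zoom shows the weld's left end at crop (148,354), full frame (294.2,180.4). The chalk crosses the weld at about (632,355), full frame (391.0,180.6), and the top edge of the nose is at (278,447), full frame (320.2,199).

```bash
python3 - <<'E'
from h import *
p=camera_params("wrist"); s=sensors.sense(); R=Rn.from_euler("xyz",s["tcp_rot"]).as_matrix(); cz=np.array(p["world_from_camera"])
b=s["eef_pos"]+95*R[:,2]; up=-cz[:3,1]
print("silhouette pred",proj(p,b+4*up),"obs 320.2,199")
Rb=Rn.from_euler("z",YAW).as_matrix()
# bracket fit from wrist obs, allowing camera pixel offset
obs={(85,110,12):(276.0,120.0),(12,95,87):(277,152),(7.5,85,16.5):(294.2,180.4),(7.5,-20.5,16.5):(391.,180.6),(85,-110,12):(463,120),(-85,-110,12):(477,264.5),(12,-95,87):(490,146)}
for k,v in obs.items(): print(k,np.round(np.array(v)-proj(p,O+Rb@np.array(k)),1))
print(rel(*tcp([7.5,82,16.5],10)))
E
```

```text
silhouette pred (np.float64(321.84194365779604), np.float64(195.469085772485)) obs 320.2,199
(85, 110, 12) [-0.8  2.1]
(12, 95, 87) [-1.5  1.2]
(7.5, 85, 16.5) [-2.3  0.5]
(7.5, -20.5, 16.5) [-1.7  0.7]
(85, -110, 12) [-0.1  1.5]
(-85, -110, 12) [-4.3 -1.2]
(12, -95, 87) [-5.2 -5.2]
(array([ 0.0004,  0.0017, -0.0006]), array([-0.0008, -0.0246,  0.0664]))
```

Scaled: 0.066 m / 0.6 = 0.11, -0.0246 m / 0.6 = -0.041, 0.002 rad / 6.2832 = 0.0003.

move_arm(motion=[[0,0.0003,0,0,-0.025,0.0167,0.01],[0,0.0003,0,0,-0.041,0.05,0.01],[0,0.0003,0,0,-0.041,0.08,0.01],[0,0.0003,0,0,-0.041,0.1,0.01],[0,0.0003,0,0,-0.041,0.11,0.01],[0,0.0003,0,0,-0.041,0.11,0.01],[0,0.0003,0,0,-0.041,0.11,0.01]])

```text
clock: 6.48
eef_pos: [618.8, 158.3, 112.0]
tcp_rot: [-3.142, -0.525, 0.184]
contact_force: [-0.6, 0.1, -1.5]
opening: 0.269
grasp_force: 68.9
```

```bash
cat > st.py <<'E'
from h import *
import sys
s=sensors.sense(); R=Rn.from_euler("xyz",s["tcp_rot"]).as_matrix(); Rb=Rn.from_euler("z",YAW).as_matrix()
print(round(s["clock"],2),"tipB(unpressed)",np.round(Rb.T@(s["eef_pos"]+L*R[:,2]-O),2),"rpy",np.round(s["tcp_rot"],4),"Ftool",np.round(R.T@s["contact_force"],2),"T",np.round(s["wrist_torque"],3),"q5",np.round(s["qpos"],3),s["grasp_force"])
E
python3 st.py; python3 - <<'E'
from h import *
im,d,p=snap("wrist"); np.savez("w4.npz",im=im,d=d)
c=cv2.resize(im[110:230,240:400],None,fx=5,fy=5,interpolation=cv2.INTER_CUBIC)
c=np.clip(c.astype(float)*2.6,0,255).astype(np.uint8)
cv2.imwrite("pics/w4c.png",c[:,:,::-1])
E
```

```text
6.47 tipB(unpressed) [ 3.25 82.42 26.26] rpy [-3.1416 -0.5245  0.1836] Ftool [-1.27 -0.25  0.97] T [-0.086  0.349 -0.029] q5 [ 0.272  0.355  2.095 -0.257  0.174  1.901] 68.8721752166748
```

View pics/w4c.png

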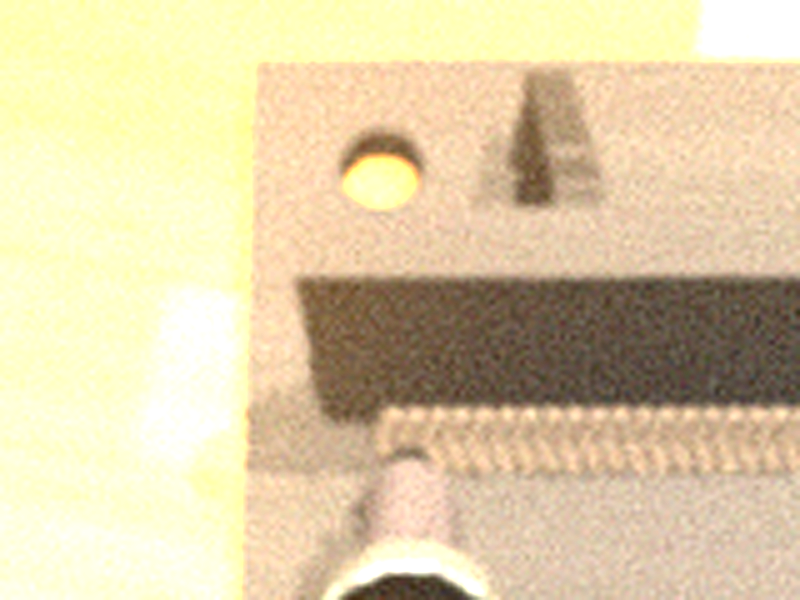

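The nose's centreline is at crop x 410 and the weld's left end at 380, about 4.5 mm inboard. The weld band runs from v 408 to 470. Allowing for the remaining approach, the tip is aimed at its middle. I'll shift 2 mm left, then feel for contact.

move_arm(motion=[[0,0,0,0,-0.0033,0.0033,0.01],[0,0,0,0,-0.0033,0.0067,0.01],[0,0,0,0,-0.0033,0.0067,0.01]])

```text
clock: 6.9
eef_pos: [620.3, 160.9, 107.9]
tcp_rot: [3.142, -0.524, 0.184]
contact_force: [0.3, 0.4, -1.9]
opening: 0.269
grasp_force: 68.9
```

```bash
python3 st.py
```

```text
6.9 tipB(unpressed) [ 5.15 84.7  22.19] rpy [ 3.1416 -0.5239  0.184 ] Ftool [-0.66 -0.39  1.82] T [ 0.006  0.384 -0.002] q5 [ 0.276  0.365  2.092 -0.278  0.168  1.924] 68.87205362319946
```

Scaled: 0.002 m / 0.6 = 0.0033.

move_arm(motion=[[0,0,0,0,0,0.0033,0.01],[0,0,0,0,0,0.0033,0.01],[0,0,0,0,0,0.0033,0.01]])

```text
clock: 7.28
eef_pos: [621.3, 160.9, 106.2]
tcp_rot: [-3.142, -0.524, 0.184]
contact_force: [-0.1, -0.6, -0.9]
opening: 0.265
grasp_force: 68.9
```

```bash
python3 st.py
```

```text
7.28 tipB(unpressed) [ 6.16 84.59 20.52] rpy [-3.1416 -0.5239  0.1838] Ftool [-0.63  0.57  0.65] T [-0.072  0.365  0.004] q5 [ 0.276  0.369  2.091 -0.282  0.166  1.929] 68.8727331161499
```

Scaled: 0.002 m / 0.6 = 0.0033.

move_arm(motion=[[0,0,0,0,0,0.0033,0.01],[0,0,0,0,0,0.0033,0.01],[0,0,0,0,0,0.0033,0.01]])

```text
clock: 7.65
eef_pos: [622.2, 161.1, 104.5]
tcp_rot: [3.142, -0.524, 0.184]
contact_force: [-0.0, 0.3, -1.7]
opening: 0.263
grasp_force: 68.9
```

```bash
python3 st.py
```

```text
7.65 tipB(unpressed) [ 7.13 84.6  18.79] rpy [ 3.1416 -0.5239  0.1838] Ftool [-0.83 -0.26  1.49] T [-0.062  0.35   0.032] q5 [ 0.275  0.374  2.09  -0.287  0.162  1.934] 68.87194991111755
```

Scaled: 0.002 m / 0.6 = 0.0033.

move_arm(motion=[[0,0,0,0,0,0.0033,0.01],[0,0,0,0,0,0.0033,0.01],[0,0,0,0,0,0.0033,0.01]])

```text
clock: 8.02
eef_pos: [623.2, 161.3, 102.8]
tcp_rot: [3.142, -0.524, 0.184]
contact_force: [-0.6, -0.9, -0.6]
opening: 0.263
grasp_force: 68.9
```

```bash
python3 st.py
```

```text
8.03 tipB(unpressed) [ 8.16 84.62 17.08] rpy [ 3.1416 -0.524   0.1839] Ftool [-0.94  0.8   0.11] T [-0.076  0.356  0.001] q5 [ 0.275  0.378  2.089 -0.292  0.159  1.938] 68.872389793396
```

Scaled: 0.002 m / 0.6 = 0.0033.

move_arm(motion=[[0,0,0,0,0,0.0033,0.01],[0,0,0,0,0,0.0033,0.01],[0,0,0,0,0,0.0033,0.01]])

```text
clock: 8.4
eef_pos: [624.3, 161.5, 101.2]
tcp_rot: [3.142, -0.524, 0.184]
contact_force: [-1.2, 0.7, 1.2]
opening: 0.261
grasp_force: 68.9
```

```bash
python3 st.py
```

```text
8.4 tipB(unpressed) [ 9.23 84.58 15.48] rpy [ 3.1416 -0.5241  0.1838] Ftool [-0.28 -0.93 -1.57] T [-0.092  0.406  0.016] q5 [ 0.275  0.382  2.087 -0.297  0.156  1.943] 68.88197064399719
```

Scaled: 0.002 m / 0.6 = 0.0033.

move_arm(motion=[[0,0,0,0,0,0.0033,0.01],[0,0,0,0,0,0.0033,0.01],[0,0,0,0,0,0.0033,0.01]])

```text
clock: 8.78
eef_pos: [625.2, 161.7, 99.4]
tcp_rot: [-3.142, -0.524, 0.184]
contact_force: [-0.8, -0.1, 2.2]
opening: 0.263
grasp_force: 68.9
```

```bash
python3 st.py; python3 - <<'E'
from h import *
a=[]
for i in range(8):
    a.append(sensors.sense()); im,d=grab_frame("wrist")
R=Rn.from_euler("xyz",a[0]["tcp_rot"]).as_matrix()
F=np.array([R.T@s["contact_force"] for s in a]); print(F.mean(0),F.std(0)); np.savez("w5.npz",im=im,d=d)
E
python3 st.py
```

```text
8.78 tipB(unpressed) [10.2  84.6  13.66] rpy [-3.1416 -0.5241  0.1838] Ftool [ 0.36 -0.06 -2.33] T [-0.061  0.368  0.017] q5 [ 0.275  0.387  2.086 -0.302  0.153  1.948] 68.89373302459717
[-0.64745122  0.08377175 -2.1312889 ] [0.49776657 0.32374722 0.4470129 ]
9.18 tipB(unpressed) [10.2  84.58 13.69] rpy [ 3.1416 -0.5241  0.1838] Ftool [-0.96 -0.44 -2.53] T [-0.08   0.356  0.039] q5 [ 0.275  0.387  2.086 -0.302  0.154  1.948] 68.89351844787598
```

Scaled: 0.0085 m / 0.6 = 0.0142, 0.007 m / 0.6 = 0.0117.

move_arm(motion=[[0,0,0,0,0,0.0017,0.01],[0,0,0,0,0,0.0033,0.01],[0,0,0,0,0.0017,0.0033,0.01],[0,0,0,0,0.0042,0.0033,0.01],[0,0,0,0,0.0067,0.0033,0.01],[0,0,0,0,0.0092,0.0033,0.01],[0,0,0,0,0.0117,0.0033,0.01],[0,0,0,0,0.0142,0.0033,0.01]])

```text
clock: 10.18
eef_pos: [627.6, 153.3, 97.5]
tcp_rot: [3.142, -0.524, 0.184]
contact_force: [-3.2, 2.5, 2.0]
opening: 0.264
grasp_force: 69.4
```

```bash
python3 st.py
```

```text
10.18 tipB(unpressed) [10.92 75.97 11.72] rpy [ 3.1415 -0.5235  0.1838] Ftool [-1.35 -3.05 -3.09] T [0.562 0.845 0.43 ] q5 [ 0.257  0.39   2.086 -0.252  0.147  1.883] 69.35554504394531
```

Scaled: 0.0144 m / 0.6 = 0.024, 0.0126 m / 0.6 = 0.021.

move_arm(motion=[[0,0,0,0,0.003,0,0.01],[0,0,0,0,0.006,0,0.01],[0,0,0,0,0.009,0,0.01],[0,0,0,0,0.012,0,0.01],[0,0,0,0,0.015,0,0.01],[0,0,0,0,0.018,0,0.01],[0,0,0,0,0.021,0,0.01],[0,0,0,0,0.024,0,0.01]])

```text
clock: 11.18
eef_pos: [630.4, 139.2, 97.6]
tcp_rot: [-3.142, -0.524, 0.184]
contact_force: [-3.2, 3.0, 2.3]
opening: 0.262
grasp_force: 69.4
```

```bash
python3 st.py
```

```text
11.18 tipB(unpressed) [11.16 61.57 11.91] rpy [-3.1416 -0.524   0.1838] Ftool [-1.07 -3.55 -3.27] T [0.63  0.818 0.435] q5 [ 0.226  0.389  2.088 -0.151  0.142  1.757] 69.35790538787842
```

Scaled: 0.0144 m / 0.6 = 0.024, 0.0126 m / 0.6 = 0.021.

move_arm(motion=[[0,0,0,0,0.003,0,0.01],[0,0,0,0,0.006,0,0.01],[0,0,0,0,0.009,0,0.01],[0,0,0,0,0.012,0,0.01],[0,0,0,0,0.015,0,0.01],[0,0,0,0,0.018,0,0.01],[0,0,0,0,0.021,0,0.01],[0,0,0,0,0.024,0,0.01]])

```text
clock: 12.18
eef_pos: [633.0, 125.0, 97.6]
tcp_rot: [-3.142, -0.524, 0.184]
contact_force: [-2.8, 1.8, 2.0]
opening: 0.264
grasp_force: 69.4
```

Scaled: 0.0144 m / 0.6 = 0.024, 0.0126 m / 0.6 = 0.021.

move_arm(motion=[[0,0,0,0,0.003,0,0.01],[0,0,0,0,0.006,0,0.01],[0,0,0,0,0.009,0,0.01],[0,0,0,0,0.012,0,0.01],[0,0,0,0,0.015,0,0.01],[0,0,0,0,0.018,0,0.01],[0,0,0,0,0.021,0,0.01],[0,0,0,0,0.024,0,0.01]])

```text
clock: 13.18
eef_pos: [635.6, 110.9, 97.6]
tcp_rot: [3.142, -0.524, 0.184]
contact_force: [-3.9, 2.2, 1.5]
opening: 0.265
grasp_force: 69.4
```

```bash
python3 st.py
```

```text
13.18 tipB(unpressed) [11.11 32.75 11.87] rpy [ 3.1416 -0.5239  0.1838] Ftool [-2.19 -2.91 -3.06] T [0.602 0.819 0.447] q5 [0.166 0.389 2.089 0.065 0.14  1.49 ] 69.35434341430664
```

Scaled: 0.0144 m / 0.6 = 0.024, 0.0126 m / 0.6 = 0.021.

move_arm(motion=[[0,0,0,0,0.003,0,0.01],[0,0,0,0,0.006,0,0.01],[0,0,0,0,0.009,0,0.01],[0,0,0,0,0.012,0,0.01],[0,0,0,0,0.015,0,0.01],[0,0,0,0,0.018,0,0.01],[0,0,0,0,0.021,0,0.01],[0,0,0,0,0.024,0,0.01]])

```text
clock: 14.18
eef_pos: [638.3, 96.7, 97.6]
tcp_rot: [3.142, -0.524, 0.184]
contact_force: [-3.1, 2.7, 1.8]
opening: 0.263
grasp_force: 69.4
```

Scaled: 0.0144 m / 0.6 = 0.024, 0.0126 m / 0.6 = 0.021.

move_arm(motion=[[0,0,0,0,0.003,0,0.01],[0,0,0,0,0.006,0,0.01],[0,0,0,0,0.009,0,0.01],[0,0,0,0,0.012,0,0.01],[0,0,0,0,0.015,0,0.01],[0,0,0,0,0.018,0,0.01],[0,0,0,0,0.021,0,0.01],[0,0,0,0,0.024,0,0.01]])

```text
clock: 15.18
eef_pos: [640.9, 82.6, 97.6]
tcp_rot: [-3.142, -0.524, 0.184]
contact_force: [-4.3, 2.8, 2.0]
opening: 0.265
grasp_force: 69.4
```

```bash
python3 st.py
```

```text
15.18 tipB(unpressed) [11.12  3.97 11.89] rpy [-3.1416 -0.5239  0.1838] Ftool [-2.19 -3.54 -3.54] T [0.591 0.858 0.398] q5 [0.105 0.39  2.086 0.271 0.148 1.234] 69.35671806335449
```

Scaled: 0.0144 m / 0.6 = 0.024, 0.0126 m / 0.6 = 0.021.

move_arm(motion=[[0,0,0,0,0.003,0,0.01],[0,0,0,0,0.006,0,0.01],[0,0,0,0,0.009,0,0.01],[0,0,0,0,0.012,0,0.01],[0,0,0,0,0.015,0,0.01],[0,0,0,0,0.018,0,0.01],[0,0,0,0,0.021,0,0.01],[0,0,0,0,0.024,0,0.01]])

```text
clock: 16.18
eef_pos: [643.6, 68.4, 97.6]
tcp_rot: [-3.142, -0.524, 0.184]
contact_force: [-3.3, 1.3, 1.8]
opening: 0.268
grasp_force: 69.4
```

```bash
python3 st.py;  python3 - <<'E'
from h import *
im,d,p=snap("wrist"); np.savez("w6.npz",im=im,d=d)
im2,d2,p2=snap("top")
Rb=Rn.from_euler("z",YAW).as_matrix()
print("pred chalk",proj(p,O+Rb@np.array([7.5,-20.5,16.5])), proj(p,O+Rb@np.array([-30,-20.5,12])))
c=cv2.resize(im[110:230,265:425],None,fx=5,fy=5,interpolation=cv2.INTER_CUBIC)
c=np.clip(c.astype(float)*2.2,0,255).astype(np.uint8)
cv2.imwrite("pics/w6c.png",c[:,:,::-1])
E
```

```text
16.18 tipB(unpressed) [ 11.17 -10.43  11.92] rpy [-3.1416 -0.524   0.1838] Ftool [-1.74 -1.86 -3.11] T [0.586 0.855 0.426] q5 [0.075 0.392 2.084 0.361 0.155 1.119] 69.35429692268372
pred chalk (np.float64(334.0233958241205), np.float64(201.86098138896503)) (np.float64(334.24693986764237), np.float64(247.95901802653367))
```

View pics/w6c.png

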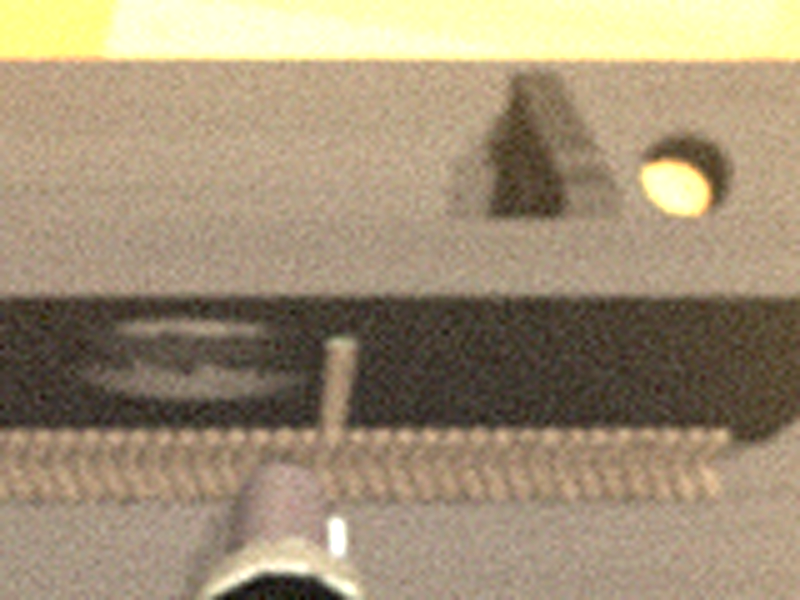

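The nose axis is at crop x 287 and the chalk crosses the weld at about x 336, which leaves about 8 mm at 6.03 px/mm. The weld band runs from v 430 to 495 and the top edge of the nose is at about v 468. I'll check where the nose sits across the weld.

```bash
python3 - <<'E'
from h import *
p=camera_params("wrist"); T=np.array(p["world_from_camera"]); up=-T[:3,1]
Rb=Rn.from_euler("z",YAW).as_matrix(); ax=Rb@np.array([-.5,0,.866])
n=np.array([-.7071,0,.7071])
for d in (-4,-2,-1,0,1,2): # contact offset up the face (x and z)
    c=np.array([7.5+d,-12.2,16.5+d])+4*n   # ball centre
    print(d,np.round(proj(p,O+Rb@c+4*up),1),"crop v",round((proj(p,O+Rb@c+4*up)[1]-110+.5)*5-.5))
for q in [(3,-12,12),(7.5,-12,16.5),(12,-12,21)]: print(q,"crop v",round((proj(p,O+Rb@np.array(q))[1]-110+.5)*5-.5))
g=cv2.cvtColor(np.load("w6.npz")["im"],cv2.COLOR_RGB2GRAY).astype(int)
print(g[192:216,316:330])
E
```

```text
-4 [323.7 205.5] crop v 480
-2 [323.8 202.6] crop v 465
-1 [323.8 201.1] crop v 458
0 [323.8 199.7] crop v 450
1 [323.8 198.2] crop v 443
2 [323.8 196.7] crop v 435
(3, -12, 12) crop v 494
(7.5, -12, 16.5) crop v 462
(12, -12, 21) crop v 429
[[24 28 30 24 18 29 25 25 22 29 27 29 31 53]
 [27 24 23 26 30 25 28 24 30 24 17 25 31 48]
 [31 28 23 24 27 28 24 22 22 28 32 27 38 50]
 [43 40 38 34 35 47 50 34 35 40 43 41 48 51]
 [73 73 63 49 64 73 75 65 56 62 73 75 60 56]
 [76 83 73 64 72 75 79 71 66 68 82 78 61 64]
 [72 73 65 60 68 78 71 63 67 61 75 68 61 65]
 [68 56 55 62 63 64 63 60 63 68 61 61 61 62]
 [61 55 55 52 57 58 50 53 62 61 61 55 58 64]
 [63 55 55 52 59 50 49 56 63 60 57 57 66 69]
 [62 51 56 60 64 55 58 56 55 56 61 55 65 66]
 [60 63 64 71 74 77 71 73 68 63 59 61 67 67]
 [62 64 70 75 75 73 83 76 76 74 73 64 69 73]
 [62 69 72 75 75 76 81 71 74 78 69 71 69 76]
 [63 63 71 70 80 81 75 76 76 77 77 72 73 72]
 [66 66 73 72 71 76 77 74 67 72 75 77 73 68]
 [62 70 70 75 77 78 80 80 74 79 73 73 73 62]
 [63 68 72 74 77 79 77 74 75 70 73 71 64 68]
 [65 71 70 78 77 78 75 74 79 70 72 73 71 70]
 [64 69 72 71 78 80 71 71 73 74 74 76 72 63]
 [69 75 73 74 79 75 78 74 75 72 72 70 67 69]
 [68 68 73 78 81 77 76 75 70 76 76 74 75 70]
 [68 67 74 73 74 77 77 75 74 73 74 70 69 71]
 [68 66 71 79 75 77 74 72 76 72 71 72 72 68]]
```

Scaled: 0.0081 m / 0.6 = 0.0135, 0.0071 m / 0.6 = 0.0118.

move_arm(motion=[[0,0,0,0.0003,0.0025,0,0.01],[0,0,0,0.0007,0.005,0.0002,0.01],[0,0,0,0.001,0.0075,0.0002,0.01],[0,0,0,0.0013,0.01,0.0003,0.01],[0,0,0,0.0017,0.0118,0.0003,0.01],[0,0,0,0.0022,0.0135,0.0005,0.01],[0,0,0,0.0022,0.0135,0.0005,0.01],[0,0,0,0.0022,0.0135,0.0005,0.01]])

```text
clock: 17.27
eef_pos: [646.2, 60.7, 98.0]
tcp_rot: [3.141, -0.524, 0.184]
contact_force: [-4.0, 0.6, 2.0]
opening: 0.264
grasp_force: 69.3
```

```bash
python3 st.py;  python3 - <<'E'
from h import *
a=[]
for i in range(12):
    a.append(sensors.sense()); im,d,p=snap("wrist")
R=Rn.from_euler("xyz",a[0]["tcp_rot"]).as_matrix()
F=np.array([R.T@s["contact_force"] for s in a]); print("F",F.mean(0),F.std(0)); np.savez("w7.npz",im=im,d=d)
Rb=Rn.from_euler("z",YAW).as_matrix()
print("pred chalk",proj(p,O+Rb@np.array([7.5,-20.5,16.5])),proj(p,O+Rb@np.array([12,-20.5,40])))
g=cv2.cvtColor(im,cv2.COLOR_RGB2GRAY).astype(int)
print("web rows");print(g[178:196:2,312:336])
print("nose rows"); print(g[197:214:2,304:340])
E
python3 st.py
```

```text
17.27 tipB(unpressed) [ 12.35 -18.57  12.25] rpy [ 3.1415 -0.524   0.1837] Ftool [-2.31 -1.33 -3.69] T [0.078 1.041 0.15 ] q5 [0.058 0.394 2.079 0.4   0.161 1.067] 69.3433928489685
F [-2.96776602 -0.85593305 -3.58036509] [0.53700739 0.62942772 0.40596068]
pred chalk (np.float64(324.35059020676755), np.float64(203.47382427949714)) (np.float64(324.6547366614878), np.float64(190.73824009355783))
web rows
[[28 24 25 28 22 31 28 28 26 34 29 30 27 26 26 31 29 26 25 27 27 30 25 32]
 [24 33 29 26 29 35 59 73 78 75 76 59 41 34 22 28 31 25 26 29 28 30 26 27]
 [30 28 25 27 27 29 47 66 69 73 68 55 28 31 20 31 29 28 27 27 19 26 24 32]
 [29 28 30 28 24 26 41 67 70 70 68 54 41 29 25 29 32 23 28 25 32 27 27 30]
 [28 34 31 30 24 27 45 53 68 69 70 53 32 29 28 20 23 31 27 30 28 29 27 27]
 [38 38 21 28 25 26 40 56 71 72 66 63 36 27 35 30 20 25 20 29 24 29 20 32]
 [33 28 24 28 26 31 47 54 68 73 66 56 33 27 30 31 28 29 29 28 22 27 19 27]
 [27 19 26 35 24 31 32 50 69 74 71 54 35 24 21 33 23 23 26 27 23 28 30 28]
 [24 23 26 29 22 26 36 62 66 69 67 58 37 20 25 28 27 29 25 25 23 25 22 26]]
nose rows
[[44 47 5
[... 490 characters left out ...]
74 72 76 81 76 69 77 76 76
  73 70 69 64 72 68 73 69 61 63 71 74]
 [64 61 79 72 64 68 72 71 62 58 53 60 62 67 71 71 75 77 76 74 76 74 76 72
  68 68 75 68 64 64 68 76 69 66 70 71]
 [66 62 71 72 71 66 57 67 57 49 59 57 63 63 76 71 78 76 73 74 76 68 73 77
  75 69 67 68 67 57 70 81 72 68 64 69]
 [67 63 64 70 60 51 49 53 50 52 56 63 63 62 72 71 71 73 72 76 70 76 69 76
  72 66 61 59 58 59 59 68 67 69 63 64]
 [79 71 69 71 64 65 55 55 47 53 55 63 60 74 68 75 78 71 77 75 71 76 75 76
  69 65 63 66 70 66 68 72 73 76 68 69]]
17.88 tipB(unpressed) [ 12.38 -18.43  12.28] rpy [-3.1416 -0.524   0.1838] Ftool [-3.83 -0.54 -3.06] T [0.036 1.009 0.161] q5 [0.058 0.393 2.079 0.4   0.161 1.067] 69.37135934829712
```

```bash
python3 - <<'E'
from h import *
p=camera_params("wrist")
for f in ("w4","w6","w7"):
    im=np.load(f+".npz")["im"].astype(float); g=im.mean(2)
    if f!="w4":
        for r0,r1 in((180,186),(186,191),(191,195)):
            w=g[r0:r1,310:345].mean(0)-28; w[w<10]=0; print(f,r0,"web chalk u",round((w*np.arange(310,345)).sum()/w.sum(),2))
        m=(im[130:160,370:425,0]-im[130:160,370:425,2]>60); v,u=np.nonzero(m); print(" hole",u.mean()+370,v.mean()+130,m.sum())
    for r0,r1 in((205,209),(209,214)) if f!="w4" else ((206,212),(212,216)): print(f,r0,(im[r0:r1,306:340,0]-im[r0:r1,306:340,2]).mean(0).round().astype(int), g[r0:r1,306:340].mean(0).round().astype(int))
Rb=Rn.from_euler("z",YAW).as_matrix()
for z in (25,50,80): print("web chalk pred w7",z,np.round(proj(p,O+Rb@np.array([12,-20.5,z])),1))
for x in (-30,-10,0): print("plate",x,np.round(proj(p,O+Rb@np.array([x,-20.5,12])),1))
E
```

```text
w4 206 [23 25 24 24 23 22 22 22 22 22 24 24 24 24 26 26 24 25 23 25 24 24 22 20
 21 19 19 20 20 19 20 21 18 20] [80 80 81 79 76 71 65 64 64 69 72 78 80 85 86 88 86 86 85 84 83 84 83 77
 74 75 76 76 76 76 76 77 75 76]
w4 212 [27 24 23 21 22 18 19 20 22 21 22 26 24 24 26 25 25 22 25 25 24 21 22 22
 20 19 20 22 20 21 18 20 20 20] [78 83 76 73 66 61 55 59 66 71 77 80 84 85 86 89 88 87 86 85 82 83 82 79
 72 69 74 77 76 79 77 77 76 76]
w6 180 web chalk u 327.64
w6 186 web chalk u 323.97
w6 191 web chalk u 331.35
 hole 400.1826923076923 146.95192307692307 104
w6 205 [26 28 24 22 22 24 22 15 14 14 16 17 19 19 20 19 19 19 16 18 18 16 20 21
 26 27 24 22 23 27 24 23 20 25] [70 69 66 62 65 68 62 57 55 60 62 66 70 72 74 76 77 74 72 75 73 72 71 68
 73 69 62 61 64 73 70 62 60 66]
w6 209 [16 17 19 16 13 15 13 11 12 17 16 17 19 18 21 20 21 19 19 20 17 19 19 17
 16 17 17 17 18 17 17 16 16 16] [66 62 63 61 59 53 48 51 56 61 65 69 71 74 77 77 74 74 74 72 72 72 69 67
 64 69 72 68 67 65 66 67 65 65]
w7 180 web chalk u 320.66
w7 186 web chalk u 320.78
w7 191 web chalk u 321.0
 hole 406.9018691588785 144.76168224299064 214
w7 205 [26 24 24 23 25 24 21 18 15 16 14 20 18 19 20 18 19 17 18 17 18 20 19 20
 23 26 23 25 24 23 26 22 25 27] [72 68 64 65 68 69 60 52 55 57 61 67 71 73 73 75 75 74 71 74 74 72 68 71
 69 64 64 63 69 69 64 63 67 72]
w7 209 [20 21 21 17 17 15 15 13 13 15 17 17 17 18 18 20 18 19 18 19 19 19 19 18
 17 19 18 17 19 20 22 20 18 20] [68 69 65 60 54 55 49 49 55 59 62 66 71 72 74 72 75 73 72 71 72 74 71 65
 63 61 63 58 63 70 68 68 62 66]
web chalk pred w7 25 [324.5 195.7]
web chalk pred w7 50 [324.8 187.1]
web chalk pred w7 80 [325.4 173.8]
plate -30 [324.4 249.6]
plate -10 [324.4 225.2]
plate 0 [324.3 213.4]
```

```bash
python3 st.py; python3 -c "
from rig import order; print(order.sign_off())"
```

```text
17.88 tipB(unpressed) [ 12.38 -18.43  12.28] rpy [-3.1416 -0.524   0.1838] Ftool [-3.83 -0.54 -3.06] T [0.036 1.009 0.161] q5 [0.058 0.393 2.079 0.4   0.161 1.067] 69.37135934829712
the job is handed in; nothing more can be done
None
```

I drew the probe along the weld to the chalk line and handed the job in at 17.9 s, still holding it at the 30° lean with the nose pressed in about 6 mm, estimated from force and geometry; the judged result was not shown.

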